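# Push a watch-movement stand against the bench rail and close the jaw on it

## Robot

A 7-joint arm with a two-finger parallel gripper is mounted at the origin on the work surface. World frame = base frame: x ahead of the robot, y to its left, z up, the work surface at z = 0. Lengths are in m, angles in rad, forces in N, time in s.
With the tool pointing down it reaches from about 0.425 to 0.875 m from the base axis. Payload 4.7 kg.
Tool frame: the origin (TCP) lies midway between the tips of the shut fingers; the grasp point (between the pads) lies 19 mm behind it; z points along the fingers, y is the line along which they close (so a half turn about z gives the same grasp; the last joint's range is limited). The gripper opens to 87 mm and grips with 3 to 60 N. Pads are 19 mm wide; open, the fingers measure 117 mm over their backs; the gripper's body (75 mm by 190 mm) begins 51 mm behind the grasp point.
Start: joints at [1.216, 0.321, -0.07, 1.45, 0.023, 1.371, -0.057], TCP at [0.234, -0.606, 0.194] pointing down, gripper open.
Joint ranges: [-2.86, 2.86], [-0.3, 2.09], [-1.38, 1.24], [0.06, 2.45], [-1.56, 4.7], [0.09, 2.05], [-2.69, 2.69]. Speed limits (rad/s): [2.57, 2.57, 3.14, 3.14, 3.14, 3.14, 3.14].

## Interface

Orientations are given as a rotation vector (axis times angle).
In Python, from bench import ctrl, get_image, calibration gives the robot as it stands.
- The arm moves only by the tool apply_moves, never from a script. Its arguments are lists of equal length, an entry for each row: "dp": the shift along the tool's x, y, z in m, a list of three; "twist": the turn, a rotation vector about the tool's x, y, z in rad, a list of three; "fingers": the closure, from 0 (fully open) to 1 (shut). In form: {"dp": [[dx, dy, dz], ...], "twist": [[ax, ay, az], ...], "fingers": [fingers, ...]}. A call has 1 to 10 rows; each row shifts and turns the commanded pose from where the row before left it, along the tool's axes as they then stand; what a row does not reach is not made up. A row lasts 1/10 s, in which the tool goes at most 50 mm and 8.59 degrees, less where a joint would pass 70% of its speed; a pose out of reach is approached as far as the arm can. A call is refused whole if a number of a shift passes 0.05 or a number of a turn 0.15, either way. A call with a gripper value outside its range is refused whole. The fingers move at their own pace and stop on an object; "newtons" is the grip in N (left out, the last holds). Time passes only in rows, so rows that do not move let the fingers close. It gives the time, the measured TCP pose, the force, the opening and the grip force at its end, in the units of the state.
- ctrl.get_state(): the state, without advancing time (a new reading comes with each control period).
- get_image(name): name is "scene" or "side" or "wrist"; returns the picture (480x640x3 uint8, red, green, blue); there is no depth.
- calibration(name): a dict with "fx", "fy", "cx", "cy" (pixels), "k1" (the pictures are not rectified: a ray, as slopes to the right and down, at radius r is drawn at 1 + k1 r^2 times it, then the intrinsics apply), "eye" and "attitude" of the camera in the world; the wrist camera has in their place "hand_eye" (4x4, takes a point from camera to tool coordinates, whose origin is the TCP and whose axes are the flange's). Camera axes: x right, y up, looking along -z (the intrinsics and any distortion apply to the point x, -y, -z); pixel columns grow to the right and rows downward; lengths in m; the calibration is good to about 2 mm. A picture is of the moment at which its call begins: read the wrist's pose just before it. calibration takes no time and is no camera call.
- ctrl.close_job(): hands the job in; it is judged then, once.
The state is a dict: "time": time; "joint_positions": joint angles; "qd": joint speeds; "joint_torque": joint torques, N m; "position": TCP position; "tool_rot": TCP orientation; "ft_force": force on the tool from outside, world axes, zero at the start; "torque": the same for the moment, N m; "grip_width": opening from 0.0 (shut) to 1.0 (fully open); "grip_force": force on a finger pad.
Only numpy, scipy, OpenCV 4.12 (cv2) and the standard library are available. Lean on these libraries where they do the work, as an engineer would, in place of code of your own. Each camera call takes 0.05 s, during which the arm holds its last target. There are 200 camera calls.

## Task

On the watchmaker's bench, push the square black stand with the small glass dome away from the robot, along the surface, until it sits flush against the front of the metal rail, in the space between the fixed end stop and the sliding jaw. Then push the sliding jaw along the rail towards the end stop until the stand is snug between stop and jaw, still flush against the rail. Push only: the stand must stay flat on the bench and never be lifted or tipped, and the other things around it must be left where they are.

Things in the scene. Friction and masses are not known exactly. Their poses are not given: they have to be found in the camera images.
- rail: aluminium rail fixed to the bench, 26 mm tall; place and yaw (to 14 deg) vary. Origin at bench level on its front face (nearest the robot); own x points away from the robot, y along the rail. Rail fills x 0..26, y -165..195 mm. A fixed aluminium end stop, 26 mm tall, stands in front of it at x -60..0, y -130..-100 mm
- corner (a point): bench-level inner corner of the rail's front face and the end stop's inner face; axes as rail. The seated stand's centre lies 40 mm from both faces: at x -40, y +40 mm from here
- jaw (a joint): steel jaw sliding on the rail: block x -60..0 mm, 30 mm along the rail, top at 34 mm, over the rail a brass screw (top at 46 mm). Value = travel in m towards the end stop: 0 = open; gap between jaw and stop inner faces = 0.200 - value. Starts at 0 to 0.03, about 0.12 when snug on the stand, limit 0.15. About 2 N friction, no spring: stays where left
- jaw_outer (a point): centre of the jaw's outer end face, the face to push (60 mm wide, away from the end stop), 15 mm above the bench, 30 mm in front of the rail's front face; axes as rail, push towards -y
- stand: loose black base 80 x 80 x 20 mm under a fixed glass dome (62 mm across), brass knob top at 66 mm; 0.22 to 0.45 kg. Origin under its centre, axes square to its sides. Its centre starts 123 to 160 mm in front of the rail's face and 60 to 115 mm along the rail from the stop's inner face, turned up to 20 deg, so a straight push enters the space. Sliding it takes 1 to 4 N. Push the base's side
- loupe: bystander: black eyeglass loupe, round, 36 mm across, 30 mm tall; origin under its centre
- tweezers: bystander: brass tweezers lying flat, about 119 mm long along own x (about -60 to +59 mm), 10 mm wide, 6 mm high; origin on the underside near mid-length
- pot: bystander: small white plastic pot with lid, 32 mm across, 24 mm tall; origin under its centre
- holder: bystander: round black holder with a steel top, 48 mm across, 22 mm tall, behind the rail; origin under its centre
- driver: bystander: small screwdriver, 110 mm long, lying behind the rail; origin on the underside near mid-length, x along the tool
- jar: bystander: glass jar with steel lid, 52 mm across, 45 mm tall, out beyond the jaw; origin under its centre
- case_ring: bystander: steel watch-case ring, 42 mm across, 9 mm tall; origin under its centre

How it is judged:
By the outcome, as a careful person would: the job done as asked, in the order asked, and still so for the second after the job is handed in, with the robot touching nothing.
It also fails if it takes over 54 s, if anything falls off the work surface, if the arm or the gripper's body presses on something with over 40 N, if the wrist force passes 120 N, or if a joint passes its speed limit or range.

## Working session

There is one attempt and no reset: what is moved stays moved. The work goes in short steps, Python scripts to look and compute and a tool call to move; the robot and the scene stay as the last step left them, time stands still between calls to the robot, and variables do not carry over. Pictures are saved under pics/ and viewed, at most 10 in all, crops included, and the job is handed in when it is done.

Besides the shell and the picture viewer there is one more tool, called after "Call:" as a command line: name --argument value ..., lists and objects as JSON in quotes. apply_moves: Moves the arm, as the interface text tells. Its arguments: {"type":"object","properties":{"dp":{"type":"array"},"twist":{"type":"array"},"fingers":{"type":"array"},"newtons":{"type":"number"}},"required":["dp","twist","fingers"]}

```bash
mkdir -p pics
cat > h.py <<'E'
import numpy as np, cv2
from scipy.spatial.transform import Rotation as R
from bench import ctrl, get_image, calibration
def save(n,f):
    im=get_image(n); cv2.imwrite('pics/'+f,im[:,:,::-1]); return im
def cam(n):
    c=calibration(n)
    if 'eye' in c:
        A=np.array(c['attitude'],float)
        Rm=R.from_rotvec(A).as_matrix() if A.shape==(3,) else (A if A.shape==(3,3) else R.from_quat(A).as_matrix())
        return c,Rm,np.array(c['eye'])
    s=ctrl.get_state(); T=np.array(c['hand_eye']); Rt=R.from_rotvec(s['tool_rot']).as_matrix()
    return c,Rt@T[:3,:3],Rt@T[:3,3]+np.array(s['position'])
def onplane(n,px,z,C=None):
    c,Rm,e=C or cam(n); px=np.atleast_2d(np.array(px,float))
    d=(px-[c['cx'],c['cy']])/[c['fx'],c['fy']]; u=d.copy()
    for _ in range(20): u=d/(1+c['k1']*(u**2).sum(1,keepdims=True))
    r=np.c_[u[:,0],-u[:,1],-np.ones(len(u))]@Rm.T
    return e+r*((z-e[2])/r[:,2:])
def proj(n,P,C=None):
    c,Rm,e=C or cam(n); p=(np.atleast_2d(P)-e)@Rm; u=np.c_[p[:,0],-p[:,1]]/-p[:,2:]
    u=u*(1+c['k1']*(u**2).sum(1,keepdims=True)); return u*[c['fx'],c['fy']]+[c['cx'],c['cy']]
E
python3 - <<'E'
from h import *
for n in('scene','side','wrist'): print(calibration(n))
print(ctrl.get_state())
a=save('scene','s0.png');b=save('side','d0.png')
E
```

```text
{'fx': 491.91304336081566, 'fy': 491.91304336081566, 'cx': 317.9862269789461, 'cy': 231.45036713897346, 'k1': 0.0028809120062002523, 'eye': array([ 1.22814068, -0.00182813,  0.50411512]), 'attitude': array([0.76530118, 0.70733903, 1.33820332])}
{'fx': 480.03566616651807, 'fy': 480.03566616651807, 'cx': 317.06350974362385, 'cy': 243.88869648841072, 'k1': -0.04321296454465991, 'eye': array([ 0.29071742, -0.57454959,  0.5780934 ]), 'attitude': array([ 0.89042229, -0.21000124, -0.37991331])}
{'fx': 419.7022557599217, 'fy': 419.7022557599217, 'cx': 322.9767704607428, 'cy': 242.35402677405946, 'k1': -0.09944125964762547, 'hand_eye': array([[-7.38930984e-04,  9.63138855e-01,  2.69003716e-01,
         7.32732825e-02],
       [ 9.99999569e-01,  8.62899983e-04, -3.42604324e-04,
        -4.10513120e-04],
       [-5.62098838e-04,  2.69003347e-01, -9.63139078e-01,
        -1.89976476e-01],
       [ 0.00000000e+00,  0.00000000e+00,  0.00000000e+00,
         1.00000000e+00]])}
{'time': 0.0, 'joint_positions': array([ 1.21610831,  0.32183894, -0.07010169,  1.45170229,  0.02262499,
        1.37080072, -0.05687623]), 'qd': array([-1.70670133e-03,  9.28364283e-04, -9.32550341e-04,  8.50181927e-04,
        4.68667756e-05,  1.25940914e-03,  6.00432553e-04]), 'joint_torque': array([ 5.02724124e-04, -4.91292429e+01, -4.03718837e-01, -3.12524736e+01,
       -6.39852695e-02,  4.38840862e-02,  1.73047692e-04]), 'position': array([ 0.234041  , -0.60573269,  0.19273767]), 'tool_rot': array([-3.08644202e+00, -5.75782022e-01,  7.47333300e-04]), 'ft_force': array([-0.05938477,  0.15974563,  0.24170918]), 'torque': array([-0.03343969,  0.05030003, -0.04618036]), 'grip_force': 0.0, 'grip_width': 1.0015222818904945}
```

View pics/s0.png

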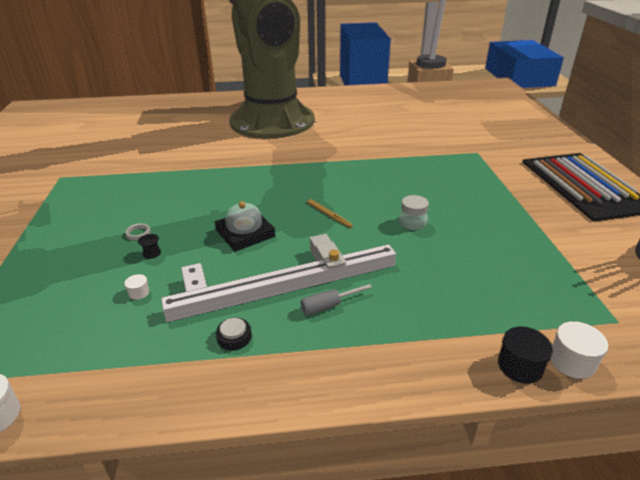

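View pics/d0.png

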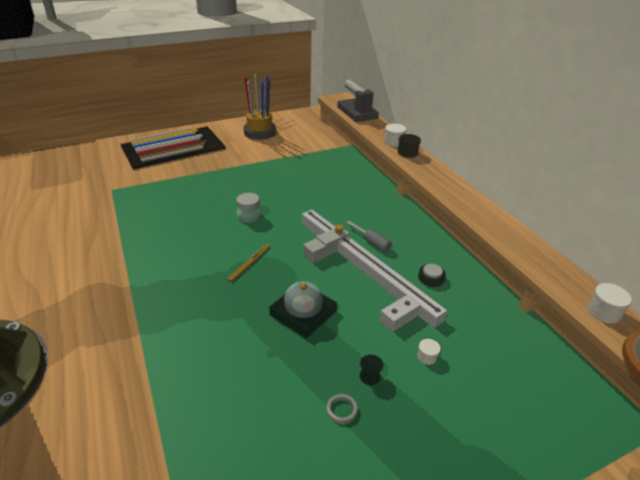

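Run:
```python
import cv2
a=cv2.imread('pics/d0.png')[190:390,220:460]; cv2.imwrite('pics/dz.png',cv2.resize(a,None,fx=3,fy=3,interpolation=2))
a=cv2.imread('pics/s0.png')[185:325,155:415]; cv2.imwrite('pics/sz.png',cv2.resize(a,None,fx=3,fy=3,interpolation=2))
```

```text
(no output)
```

View pics/dz.png

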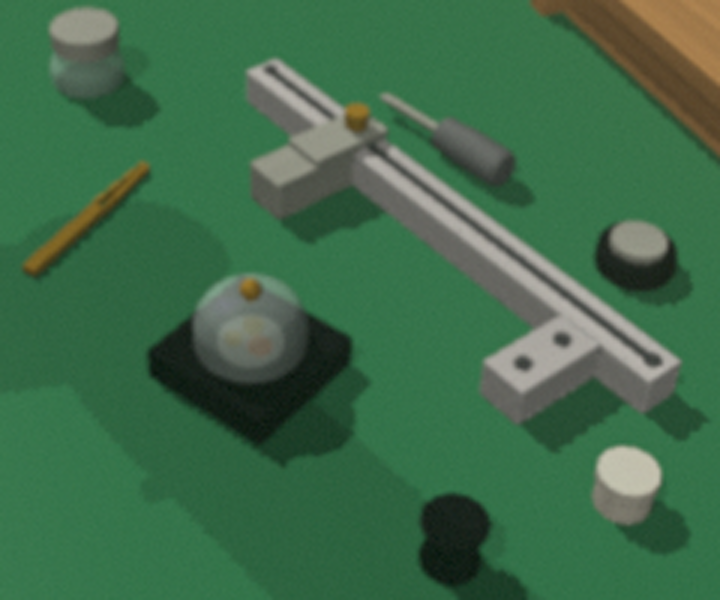

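View pics/sz.png

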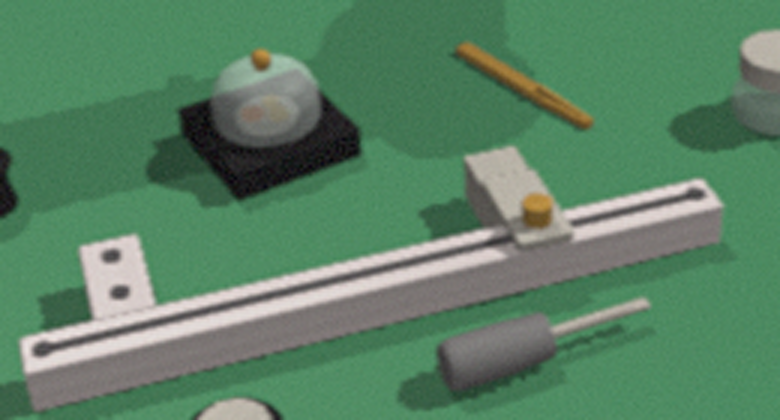

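Run:
```python
from h import *
np.set_printoptions(precision=4,suppress=True)
P={'side':dict(rail=([(248,74),(273,60),(680,360),(648,378)],.026),stop=([(483,363),(520,391),(552,318)],.026),jaw=([(252,160),(283,180)],.034),stand=([(150,355),(262,435),(350,345)],.02),knob=([(250,288)],.063),twz=([(30,268),(145,167)],.005),jar=([(84,33)],.045),pot=([(628,468)],.024),loupe=([(455,525)],.03)),
'scene':dict(rail=([(705,180),(720,208),(32,372),(22,340)],.026),stop=([(137,236),(82,245),(154,303)],.026),jaw=([(514,147),(467,158)],.034),stand=([(182,115),(238,180),(358,135)],.02),knob=([(262,58)],.063),twz=([(462,47),(588,122)],.005))}
for n,o,in(('side',(220,190)),('scene',(155,185))):
    for k,(p,z) in P[n].items(): print(n,k,(onplane(n,np.array(p)/3+o,z)[:,:2]*1000).round(0).tolist())
```

```text
side rail [[602.0, 167.0], [624.0, 176.0], [712.0, -170.0], [689.0, -174.0]]
side stop [[613.0, -130.0], [621.0, -155.0], [666.0, -115.0]]
side jaw [[564.0, 69.0], [574.0, 44.0]]
side stand [[454.0, -51.0], [488.0, -126.0], [557.0, -85.0]]
side knob [[506.0, -65.0]]
side twz [[418.0, 58.0], [512.0, 123.0]]
side jar [[507.0, 229.0]]
side pot [[645.0, -220.0]]
side loupe [[546.0, -220.0]]
scene rail [[604.0, 174.0], [629.0, 177.0], [712.0, -167.0], [689.0, -175.0]]
scene stop [[616.0, -127.0], [620.0, -155.0], [670.0, -114.0]]
scene jaw [[572.0, 74.0], [579.0, 48.0]]
scene stand [[496.0, -113.0], [565.0, -78.0], [529.0, -11.0]]
scene knob [[508.0, -62.0]]
scene twz [[417.0, 59.0], [511.0, 126.0]]
```

Call:
apply_moves --dp '[[0.025,-0.02,0],[0.025,-0.02,0],[0.025,-0.02,0],[0.025,-0.02,0],[0.025,-0.02,0],[0.025,-0.02,0],[0.025,-0.02,0],[0.025,-0.02,0],[0.025,-0.02,0],[0.025,-0.02,0]]' --twist '[[0,0,0.124],[0,0,0],[0,0,0],[0,0,0],[0,0,0],[0,0,0],[0,0,0],[0,0,0],[0,0,0],[0,0,0]]' --fingers '[0.55,0.55,0.55,0.55,0.55,0.55,0.55,0.55,0.55,0.55]'

```text
time: 1.1
position: [0.4255, -0.3482, 0.1935]
tool_rot: [-3.118, -0.384, 0.001]
ft_force: [-0.3, 0.4, 0.0]
grip_width: 0.451
grip_force: 0.0
```

Call:
apply_moves --dp '[[0.008,-0.026,0],[0.008,-0.026,0],[0.008,-0.026,0],[0.008,-0.026,0],[0.008,-0.026,0],[0.008,-0.026,0],[0.008,-0.026,0],[0.008,-0.026,0],[0.008,-0.026,0],[0.008,-0.026,0]]' --twist '[[0,0,0],[0,0,0],[0,0,0],[0,0,0],[0,0,0],[0,0,0],[0,0,0],[0,0,0],[0,0,0],[0,0,0]]' --fingers '[0.55,0.55,0.55,0.55,0.55,0.55,0.55,0.55,0.55,0.55]'

```text
time: 2.1
position: [0.4393, -0.0767, 0.1935]
tool_rot: [3.118, 0.384, -0.001]
ft_force: [0.6, 0.0, 0.3]
grip_width: 0.451
grip_force: 0.0
```

Run:
```python
from h import *
C=cam('wrist'); save('wrist','w0.png')
O=np.array([.6495,-.0165]);t=np.radians(14);X=np.array([np.cos(t),np.sin(t)]);Y=np.array([-X[1],X[0]])
def rp(x,y,z): return [*(O+x*X+y*Y),z]
print('pred: corner top, stop front inner top, jaw inner front top, rail y=50 front top, knob',proj('wrist',[rp(0,-.1,.026),rp(-.06,-.1,.026),rp(-.06,.078,.034),rp(0,.05,.026),[.508,-.065,.063]],C).round())
```

```text
pred: corner top, stop front inner top, jaw inner front top, rail y=50 front top, knob [[442. -60.]
 [439.  18.]
 [213.  16.]
 [249. -62.]
 [330. 131.]]
```

View pics/w0.png

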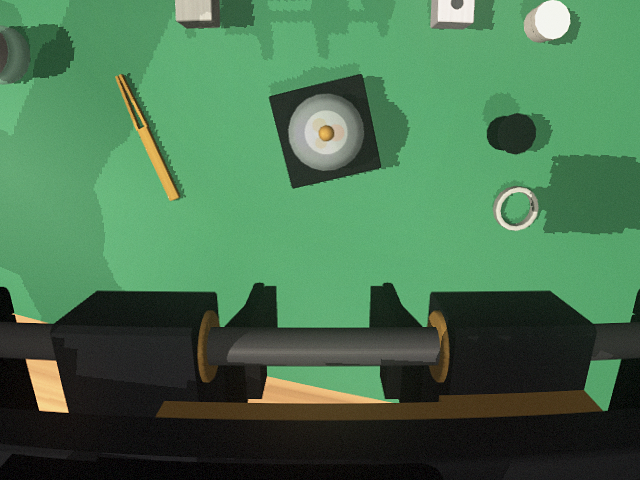

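Run:
```python
from h import *
O=np.array([.6495,-.0165]);t=np.radians(14);M=np.array([[np.cos(t),np.sin(t)],[-np.sin(t),np.cos(t)]])
def r(p): return ((p[:,:2]-O)@M.T*1000).round(1).tolist()
s=ctrl.get_state();print('tcp',r(np.array([s['position']])))
print('stand',r(onplane('wrist',[(360,74),(381,167),(292,188),(269,97)],.02)))
print('stop,jaw',r(onplane('wrist',[(432,23),(474,23)],.026)),r(onplane('wrist',[(219,13),(176,13)],.034)))
print('tweez',r(onplane('wrist',[(175,198),(120,76)],.005)),'loupe',r(onplane('wrist',[(518,133)],.03)),'ring',r(onplane('wrist',[(516,208)],.009)))
```

```text
tcp [[-216.8, -2.3]]
stand [[-101.2, -31.5], [-177.4, -51.4], [-196.1, 25.3], [-119.9, 43.7]]
stop,jaw [[-61.2, -87.8], [-59.8, -122.0]] [[-56.6, 80.0], [-55.6, 114.2]]
tweez [[-207.6, 134.9], [-98.8, 177.1]] loupe [[-146.0, -164.9]] ring [[-213.9, -180.5]]
```

Call:
apply_moves --dp '[[-0.004,0.009,0],[0,0,0.02],[0,0,0.025],[0,0,0.025],[0,0,0.025],[0,0,0.025],[0,0,0.025],[0,0,0.02],[0,0,0.01],[0,0,0]]' --twist '[[0,0,0],[0,0,0],[0,0,0],[0,0,0],[0,0,0],[0,0,0],[0,0,0],[0,0,0],[0,0,0],[0,0,0]]' --fingers '[0.55,0.55,0.55,0.55,0.55,0.55,0.55,0.55,0.55,0.55]'

```text
time: 3.15
position: [0.4365, -0.0881, 0.0175]
tool_rot: [-3.117, -0.382, 0.005]
ft_force: [-0.5, 0.1, 0.0]
grip_width: 0.452
grip_force: 0.0
```

Call:
apply_moves --dp '[[0,-0.005,0.005],[0,0,0.004],[0,0,0],[0.005,0,0],[0.005,0,0],[0.005,0,0],[0.005,0,0],[0.005,0,0],[0.005,0,0],[0,0,0]]' --twist '[[0,0,0],[0,0,0],[0,0,0],[0,0,0],[0,0,0],[0,0,0],[0,0,0],[0,0,0],[0,0,0],[0,0,0]]' --fingers '[0.55,0.55,0.55,0.55,0.55,0.55,0.55,0.55,0.55,0.55]'

```text
time: 4.15
position: [0.4667, -0.0751, 0.0099]
tool_rot: [-3.118, -0.384, -0.001]
ft_force: [-0.8, 0.7, -0.4]
grip_width: 0.453
grip_force: 0.0
```

```bash
cat >> h.py <<'E'
O=np.array([.6495,-.0165]);_t=np.radians(14);M=np.array([[np.cos(_t),np.sin(_t)],[-np.sin(_t),np.cos(_t)]])
def rail(p): return ((np.atleast_2d(p)[:,:2]-O)@M.T*1000).round(1).tolist()
def yaw(s): return np.degrees(2*np.arctan2(s['tool_rot'][1],s['tool_rot'][0]))
def stat():
    s=ctrl.get_state(); print(s['time'],'rail',rail(s['position']),'z',s['position'][2].round(4),'yaw',yaw(s).round(2),'f',(M@s['ft_force'][:2]).round(1))
E
python3 - <<'E'
from h import *
stat()
E
```

```text
4.15 rail [[-191.5, -12.6]] z 0.0099 yaw -345.94 f [-0.6  0.8]
```

Call:
apply_moves --dp '[[0.006,0,0],[0.006,0,0],[0.006,0,0],[0.006,0,0],[0.006,0,0],[0.006,0,0],[0.006,0,0],[0.006,0,0],[0.006,0,0],[0,0,0]]' --twist '[[0,0,0],[0,0,0],[0,0,0],[0,0,0],[0,0,0],[0,0,0],[0,0,0],[0,0,0],[0,0,0],[0,0,0]]' --fingers '[0.55,0.55,0.55,0.55,0.55,0.55,0.55,0.55,0.55,0.55]'

```text
time: 5.15
position: [0.5197, -0.0619, 0.01]
tool_rot: [-3.118, -0.384, -0.003]
ft_force: [-0.4, -0.4, -0.8]
grip_width: 0.451
grip_force: 0.3
```

Run:
```python
from h import *
stat(); save('wrist','w1.png')
a=save('side','d1.png')
```

```text
5.15 rail [[-136.9, -12.6]] z 0.01 yaw -345.95 f [-0.5 -0.3]
```

View pics/w1.png

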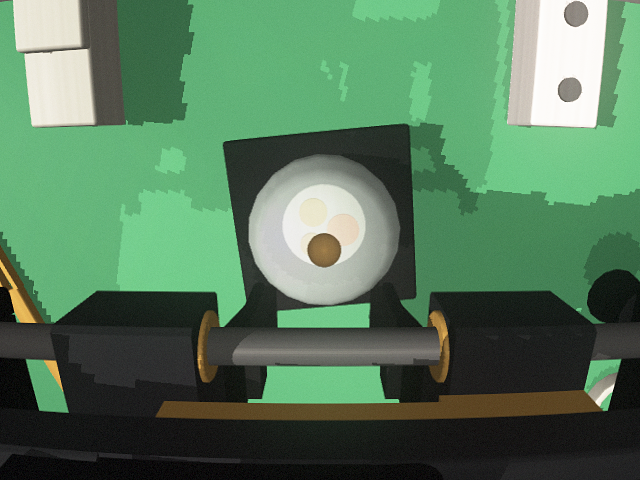

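Call:
apply_moves --dp '[[0.005,0,0],[0.005,0,0],[0.005,0,0],[0.005,0,0],[0.004,0,0],[0.004,0,0],[0.003,0,0],[0.003,0,0],[0,0,0],[0,0,0]]' --twist '[[0,0,0],[0,0,0],[0,0,0],[0,0,0],[0,0,0],[0,0,0],[0,0,0],[0,0,0],[0,0,0],[0,0,0]]' --fingers '[0.55,0.55,0.55,0.55,0.55,0.55,0.55,0.55,0.55,0.55]'

```text
time: 6.25
position: [0.5518, -0.0539, 0.0099]
tool_rot: [-3.118, -0.384, -0.002]
ft_force: [-1.6, -0.4, 1.0]
grip_width: 0.445
grip_force: 1.1
```

Run:
```python
from h import *
stat(); save('wrist','w2.png')
```

```text
6.25 rail [[-103.8, -12.7]] z 0.0099 yaw -345.97 f [-1.6  0. ]
```

View pics/w2.png

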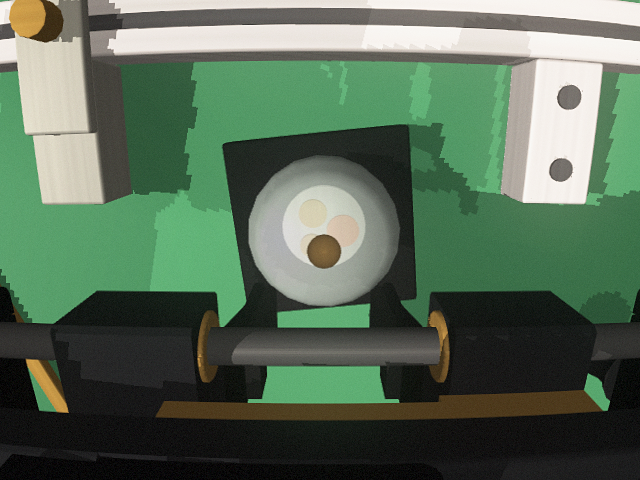

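Run:
```python
from h import *
print(rail(onplane('wrist',[(224,143),(408,125),(415,297)],.02)),rail(onplane('wrist',[(130,60),(320,57),(515,57)],.026)))
print('stop inner/jaw inner top',rail(onplane('wrist',[(524,203),(527,62)],.026)),rail(onplane('wrist',[(104,203)],.034)))
```

```text
[[-37.3, 29.4], [-30.0, -47.9], [-107.3, -55.1]] [[-3.6, 64.7], [-4.1, -11.2], [-2.5, -89.0]]
stop inner/jaw inner top [[-61.7, -98.8], [-4.2, -94.2]] [[-60.1, 77.9]]
```

Call:
apply_moves --dp '[[-0.004,0,0],[0,0,0],[0.005,0,0],[0.005,0,0],[0.004,0,0],[0.004,0,0],[0.003,0,0],[0.003,0,0],[0,0,0],[0,0,0]]' --twist '[[0,0,0],[0,0,0.094],[0,0,0],[0,0,0],[0,0,0],[0,0,0],[0,0,0],[0,0,0],[0,0,0],[0,0,0]]' --fingers '[0.55,0.55,0.55,0.55,0.55,0.55,0.55,0.55,0.55,0.55]'

```text
time: 7.3
position: [0.5716, -0.0515, 0.0099]
tool_rot: [3.133, 0.237, 0.002]
ft_force: [-1.1, -1.0, -0.6]
grip_width: 0.449
grip_force: 0.5
```

Run:
```python
from h import *
stat(); save('wrist','w3.png')
```

```text
7.3 rail [[-84.0, -15.2]] z 0.0099 yaw 8.64 f [-1.3 -0.7]
```

View pics/w3.png

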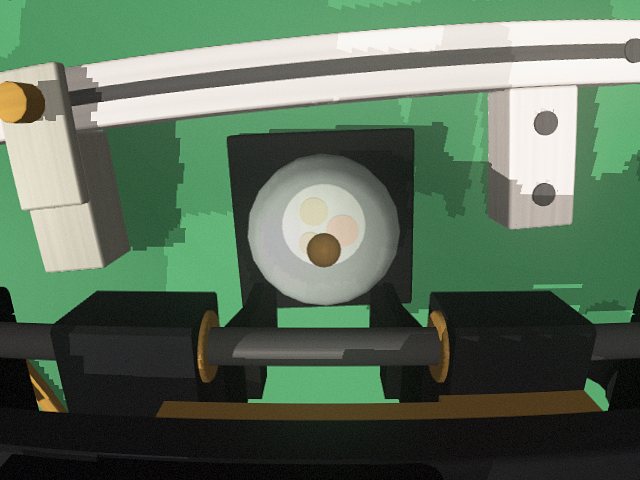

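Run:
```python
from h import *
c=calibration('wrist');T=np.array(c['hand_eye']);C=(c,T[:3,:3],T[:3,3])
for x in(-.0095,0,.0095):
  print(x,proj('wrist',[[x,-.0196,0],[x,-.0196,-.01],[x,-.0196,-.03],[x,-.0196,-.05],[x,-.034,0]],C).round().tolist())
im=cv2.imread('pics/w3.png')
print(im[270:330:4,[235,245,255,262,270,320,375,383,395]].mean(2).round().astype(int))
```

```text
-0.0095 [[284.0, 301.0], [282.0, 309.0], [277.0, 329.0], [272.0, 354.0], [254.0, 301.0]]
0 [[283.0, 283.0], [281.0, 290.0], [277.0, 309.0], [271.0, 331.0], [253.0, 282.0]]
0.0095 [[282.0, 264.0], [280.0, 271.0], [276.0, 287.0], [270.0, 308.0], [252.0, 264.0]]
[[132  47  34 157 183 172 130  97  40]
 [133  46  41  84 175 174 130  91  35]
 [132  46  36  40 172 167 115  42  40]
 [132  39  39  39 145 172  90  33  42]
 [134  40  38  32  37 173  32  33  39]
 [131  40  27  33  33 172  30  23  29]
 [131  37  29  31  32 166  32  34  24]
 [131  43  27  35  31 166  32  24  24]
 [135  44  31  33  29 148  38  30  23]
 [132  23  23  29  34  78  30  28  22]
 [129  27  28  29  29 137  21  25  24]
 [ 99  21  31  33  31 132  25  25  18]
 [ 22  24  24  26  27 131  25  26  25]
 [ 14  22  23  27  27 131  21  30  22]
 [ 21  21  24  25  28 137  24  19  24]]
```

Run:
```python
from h import *
a=save('side','d3.png'); p=proj('side',ctrl.get_state()['position']); print(p)
x,y=p[0].astype(int); x0=max(0,x-90);y0=max(0,y-80)
cv2.imwrite('pics/d3z.png',cv2.resize(a[y0:y0+140,x0:x0+190,::-1],None,fx=4,fy=4,interpolation=2)); print(x0,y0)
```

```text
[[335.54383065 293.6639706 ]]
245 213
```

View pics/d3z.png

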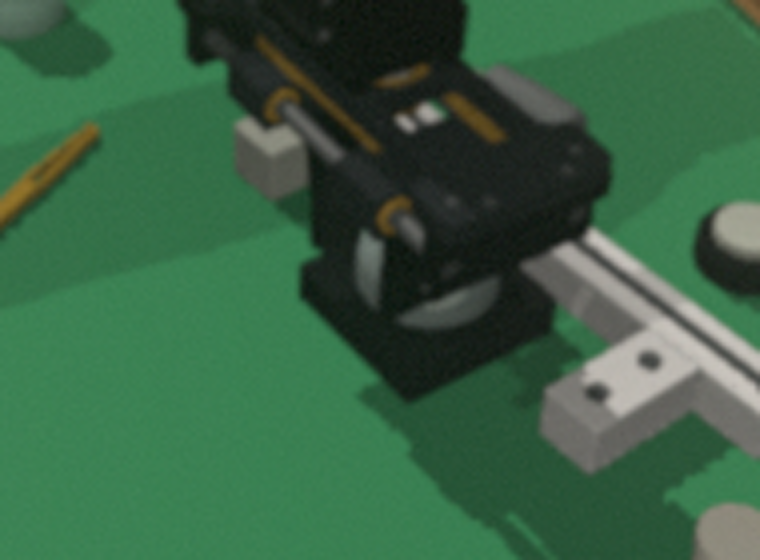

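Call:
apply_moves --dp '[[-0.015,0,0],[-0.015,0,0],[0,0,0],[0,0,0],[0,0,0],[0,0,0]]' --twist '[[0,0,0],[0,0,0],[0,0,-0.094],[0,0.12,0],[0,0.12,0],[0,0,0]]' --fingers '[0.55,0.4,0.4,0.4,0.4,0.4]'

```text
time: 8.0
position: [0.5357, -0.0578, 0.0073]
tool_rot: [-3.07, -0.373, -0.362]
ft_force: [-0.2, -0.3, 0.3]
grip_width: 0.596
grip_force: 0.0
```

Run:
```python
from h import *
stat(); s=ctrl.get_state(); print(R.from_rotvec(s['tool_rot']).as_matrix().round(3))
im=save('wrist','w4.png'); C=cam('wrist')
# dark base outline: rows/cols profile
m=(im.max(2)<70).astype(np.uint8)
cv2.imwrite('pics/m4.png',m*255)
for cc in(240,260,280,300,320,340,360,380,400):
    r=np.where(m[:,cc])[0]; seg=np.split(r,np.where(np.diff(r)>1)[0]+1); print(cc,[(int(g[0]),int(g[-1])) for g in seg if len(g)>4][:5])
for rr in (120,150,180,210):
    r=np.where(m[rr])[0]; seg=np.split(r,np.where(np.diff(r)>1)[0]+1); print('row',rr,[(int(g[0]),int(g[-1])) for g in seg if len(g)>4][:5])
```

```text
8.0 rail [[-120.4, -12.5]] z 0.0073 yaw -346.16 f [-0.3 -0.3]
[[ 0.944  0.239  0.226]
 [ 0.233 -0.971  0.055]
 [ 0.233  0.    -0.973]]
240 [(283, 333), (365, 398), (419, 479)]
260 [(48, 221), (292, 332), (419, 479)]
280 [(49, 79), (177, 222), (328, 334), (420, 479)]
300 [(50, 63), (195, 223), (328, 332), (420, 479)]
320 [(51, 55), (203, 224), (328, 332), (420, 479)]
340 [(204, 225), (328, 332), (420, 479)]
360 [(53, 57), (200, 226), (328, 333), (420, 479)]
380 [(54, 68), (189, 227), (328, 334), (420, 479)]
400 [(56, 90), (166, 228), (283, 333), (365, 382), (419, 479)]
row 120 [(249, 262), (410, 423)]
row 150 [(248, 264), (408, 422)]
row 180 [(246, 282), (390, 420)]
row 210 [(245, 419)]
```

Run:
```python
from h import *
print(rail(onplane('wrist',[(260,48),(400,56),(400,228),(260,221),(245,210),(419,210)],.02)))
```

```text
[[-8.2, 16.0], [-12.0, -48.3], [-91.1, -47.9], [-87.7, 16.0], [-82.7, 22.8], [-82.9, -56.6]]
```

Call:
apply_moves --dp '[[0.0097,0.004,0.0023],[0.0058,0,0.0014],[0.0049,0,0.0012],[0.0049,0,0.0012],[0.0029,0,0.0007],[0,0,0]]' --twist '[[0,0,0],[0,0,0],[0,0,0],[0,0,0],[0,0,0],[0,0,0]]' --fingers '[0.4,0.4,0.4,0.4,0.4,0.4]'

```text
time: 8.65
position: [0.5711, -0.0522, 0.0099]
tool_rot: [-3.066, -0.379, -0.37]
ft_force: [0.3, -0.3, 0.2]
grip_width: 0.601
grip_force: 0.0
```

Call:
apply_moves --dp '[[0.0029,0,0.0007],[0.0029,0,0.0007],[0,0,0]]' --twist '[[0,0,0],[0,0,0],[0,0,0]]' --fingers '[0.4,0.4,0.4]'

```text
time: 8.95
position: [0.5767, -0.0513, 0.0101]
tool_rot: [-3.067, -0.377, -0.371]
ft_force: [0.7, -0.2, -0.8]
grip_width: 0.6
grip_force: 0.0
```

```bash
cat >> h.py <<'E'
def base(f,cols=(260,280,380,400)):
    im=save('wrist',f); m=im.max(2)<70
    for cc in cols:
        r=np.where(m[:,cc])[0]; seg=np.split(r,np.where(np.diff(r)>1)[0]+1)
        g=[(int(q[0]),int(q[-1])) for q in seg if len(q)>4]; e=[v for q in g for v in q if v<330]
        print(cc,e,[p[0] for p in rail(onplane('wrist',[(cc,v) for v in e],.02))] if e else '')
E
python3 - <<'E'
from h import *
stat(); base('w5.png')
E
```

```text
8.95 rail [[-79.0, -16.2]] z 0.0101 yaw -345.97 f [ 0.6 -0.3]
260 [139, 200, 255] [-12.4, -40.4, -65.6]
280 [140, 173, 284, 310, 328] [-12.9, -28.1, -78.9, -91.0, -99.5]
380 [145, 178, 278, 316, 328] [-15.2, -30.3, -76.2, -93.9, -99.5]
400 [147, 224, 236] [-16.1, -51.4, -56.9]
```

Call:
apply_moves --dp '[[-0.0194,0,-0.0046],[-0.0194,0,-0.0046],[0,0,0],[0,0,0],[0,0,0],[0,0,0],[0,0,0],[0,0,0]]' --twist '[[0,0,0],[0,0,0],[0,0,0],[0,0,0],[0,0,0],[0,0,0],[0,0,0],[0,0,0]]' --fingers '[0.4,0.4,1,1,1,1,1,1]' --newtons 10

```text
time: 9.8
position: [0.5379, -0.0608, 0.0097]
tool_rot: [-3.067, -0.378, -0.37]
ft_force: [0.8, -0.2, -0.1]
grip_width: 0.14
grip_force: 0.0
```

Call:
apply_moves --dp '[[0.0049,0,0.0012],[0.0049,0,0.0012],[0.0029,0,0.0007],[0.0029,0,0.0007],[0,0,0]]' --twist '[[0,0,0],[0,0,0],[0,0,0],[0,0,0],[0,0,0]]' --fingers '[1,1,1,1,1]'

```text
time: 10.3
position: [0.5537, -0.0569, 0.0097]
tool_rot: [-3.067, -0.378, -0.37]
ft_force: [-0.4, 0.3, -0.2]
grip_width: 0.006
grip_force: 0.0
```

Run:
```python
from h import *
stat(); base('w6.png',(250,260,270,280,380,390,400))
```

```text
10.3 rail [[-102.7, -16.0]] z 0.0097 yaw -345.95 f [-0.3  0.4]
250 [88, 258, 293] [-12.6, -90.7, -106.8]
260 [88, 143, 198, 259, 293] [-12.6, -38.1, -63.2, -91.1, -106.8]
270 [89, 127, 216, 260, 293] [-13.2, -30.8, -71.5, -91.6, -106.8]
280 [89, 116, 228, 260, 293] [-13.2, -25.7, -76.9, -91.6, -106.8]
380 [94, 120, 223, 266, 292] [-15.5, -27.5, -74.7, -94.4, -106.4]
390 [95, 132, 210, 267, 292] [-15.9, -33.0, -68.7, -94.8, -106.4]
400 [96, 159, 184, 267, 292] [-16.3, -45.4, -56.8, -94.8, -106.4]
```

Call:
apply_moves --dp '[[0.0029,0,0.0007],[0.0029,0,0.0007],[0,0,0]]' --twist '[[0,0,0],[0,0,0],[0,0,0]]' --fingers '[1,1,1]'

```text
time: 10.65
position: [0.5595, -0.0556, 0.0098]
tool_rot: [-3.067, -0.378, -0.371]
ft_force: [-0.8, 0.3, -0.5]
grip_width: 0.007
grip_force: 0.0
```

Call:
apply_moves --dp '[[0.0029,0,0.0007],[0,0,0]]' --twist '[[0,0,0],[0,0,0]]' --fingers '[1,1]'

```text
time: 10.85
position: [0.5623, -0.0549, 0.0098]
tool_rot: [-3.067, -0.378, -0.37]
ft_force: [-0.4, 0.1, -0.0]
grip_width: 0.005
grip_force: 0.0
```

Run:
```python
from h import *
stat(); base('w7.png',(260,280,380,400))
```

```text
10.85 rail [[-93.9, -16.1]] z 0.0098 yaw -345.97 f [-0.4  0.2]
260 [107, 164, 220, 278, 293] [-12.5, -38.7, -64.3, -91.0, -97.9]
280 [108, 137, 249, 279, 293] [-13.1, -26.4, -77.6, -91.4, -97.9]
380 [114, 142, 243, 285, 292] [-15.8, -28.7, -74.9, -94.2, -97.4]
400 [115, 185, 202, 286, 292] [-16.1, -48.3, -56.1, -94.7, -97.5]
```

Call:
apply_moves --dp '[[0.0029,0,0.0007],[0.0029,0,0.0007],[0,0,0]]' --twist '[[0,0,0],[0,0,0],[0,0,0]]' --fingers '[1,1,1]'

```text
time: 11.2
position: [0.5683, -0.0533, 0.0099]
tool_rot: [-3.067, -0.378, -0.371]
ft_force: [-0.5, 0.5, 0.4]
grip_width: 0.004
grip_force: 0.0
```

Call:
apply_moves --dp '[[0.0029,0,0.0007],[0,0,0]]' --twist '[[0,0,0],[0,0,0]]' --fingers '[1,1]'

```text
time: 11.4
position: [0.5705, -0.0527, 0.0096]
tool_rot: [-3.067, -0.378, -0.369]
ft_force: [-1.1, -0.5, -0.2]
grip_width: 0.006
grip_force: 0.2
```

Run:
```python
from h import *
stat(); base('w8.png',(260,280,380,400))
```

```text
11.4 rail [[-85.4, -16.0]] z 0.0096 yaw -345.97 f [-1.2 -0.2]
260 [125, 184, 240] [-12.2, -39.2, -64.8]
280 [126, 157, 268] [-12.8, -27.0, -77.7]
380 [131, 162, 264] [-15.0, -29.2, -75.8]
400 [133, 201, 224] [-15.9, -47.0, -57.5]
```

Call:
apply_moves --dp '[[0.0019,0,0.0005],[0.0019,0,0.0005],[0.0019,0,0.0005],[0.0019,0,0.0005],[0,0,0]]' --twist '[[0,0,0],[0,0,0],[0,0,0],[0,0,0],[0,0,0]]' --fingers '[1,1,1,1,1]'

```text
time: 11.95
position: [0.5785, -0.0509, 0.0096]
tool_rot: [-3.067, -0.378, -0.37]
ft_force: [-1.2, -1.0, 0.2]
grip_width: 0.006
grip_force: 0.9
```

Run:
```python
from h import *
stat(); base('w9.png',(260,280,380,400))
```

```text
11.95 rail [[-77.2, -16.2]] z 0.0096 yaw -345.97 f [-1.4 -0.7]
260 [127, 184, 243] [-4.9, -31.0, -58.0]
280 [127, 157, 271] [-5.0, -18.8, -70.8]
380 [132, 164, 264] [-7.3, -21.9, -67.6]
400 [133, 212, 220] [-7.6, -43.8, -47.5]
```

Call:
apply_moves --dp '[[0.0015,0,0.0003],[0.0015,0,0.0004],[0,0,0]]' --twist '[[0,0,0],[0,0,0],[0,0,0]]' --fingers '[1,1,1]'

```text
time: 12.3
position: [0.5811, -0.0503, 0.0095]
tool_rot: [-3.067, -0.377, -0.369]
ft_force: [-3.0, -1.3, -0.2]
grip_width: 0.005
grip_force: 1.4
```

Call:
apply_moves --dp '[[0.0015,0,0.0003],[0,0,0]]' --twist '[[0,0,0],[0,0,0]]' --fingers '[1,1]'

```text
time: 12.5
position: [0.5816, -0.0505, 0.0093]
tool_rot: [-3.068, -0.377, -0.366]
ft_force: [-5.7, -2.9, 2.8]
grip_width: 0.005
grip_force: 3.3
```

Run:
```python
from h import *
stat(); base('w10.png',(260,280,380,400))
```

```text
12.5 rail [[-74.1, -16.6]] z 0.0093 yaw -346.0 f [-6.2 -1.4]
260 [128, 183, 246] [-2.3, -27.4, -56.2]
280 [128, 157, 272] [-2.4, -15.6, -68.1]
380 [131, 165, 264] [-3.7, -19.3, -64.5]
400 [132] [-4.1]
```

Call:
apply_moves --dp '[[0.0015,0,0.0003],[0.001,0,0.0002],[0,0,0]]' --twist '[[0,0,0],[0,0,0],[0,0,0]]' --fingers '[1,1,1]'

```text
time: 12.85
position: [0.5823, -0.0511, 0.0091]
tool_rot: [-3.07, -0.376, -0.361]
ft_force: [-11.7, -5.4, 8.1]
grip_width: 0.003
grip_force: 6.9
```

Run:
```python
from h import *
stat(); base('w11.png',(250,260,280,380,400,410))
im=cv2.imread('pics/w11.png'); cv2.imwrite('pics/w11z.png',cv2.resize(im[60:330,90:560],None,fx=1.7,fy=1.7))
```

```text
12.85 rail [[-73.5, -17.3]] z 0.0091 yaw -346.04 f [-12.6  -2.4]
250 [129] [-2.2]
260 [129, 182, 248] [-2.2, -26.4, -56.4]
280 [129, 157, 274] [-2.3, -15.1, -68.3]
380 [131, 166, 264] [-3.2, -19.2, -63.8]
400 [131] [-3.2]
410 [132] [-3.6]
```

View pics/w11z.png

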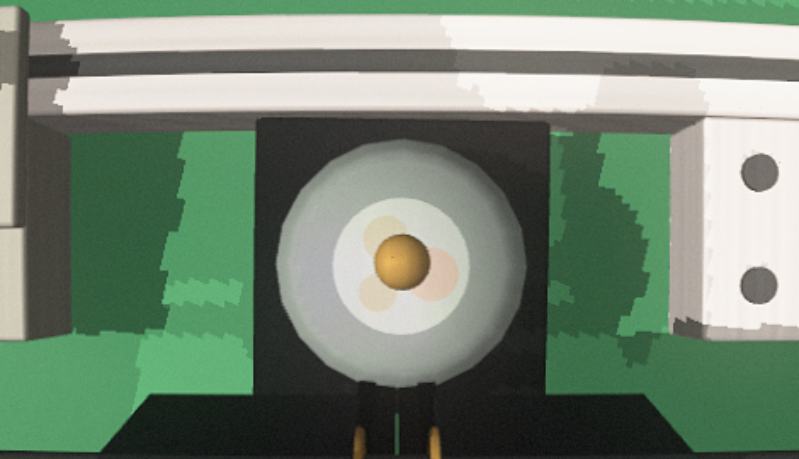

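Call:
apply_moves --dp '[[-0.0194,0,-0.0046],[-0.0194,0,-0.0046],[0,0,0],[0,0,0],[0,0,0.003],[0,0,0.003],[0,0,0]]' --twist '[[0,0,0],[0,0,0],[0,-0.12,0],[0,-0.12,0],[0,0,0],[0,0,0],[0,0,0]]' --fingers '[1,1,1,1,1,1,1]'

```text
time: 13.6
position: [0.5457, -0.0587, 0.0028]
tool_rot: [-3.117, -0.384, 0.0]
ft_force: [-0.8, 0.3, -0.4]
grip_width: 0.006
grip_force: 0.0
```

Call:
apply_moves --dp '[[0,0,0.003],[0,0,0]]' --twist '[[0,0,0],[0,0,0]]' --fingers '[1,1]'

```text
time: 13.8
position: [0.5456, -0.0594, 0.0003]
tool_rot: [3.118, 0.382, -0.0]
ft_force: [-0.5, 0.4, 0.1]
grip_width: 0.007
grip_force: 0.0
```

Run:
```python
from h import *
stat(); s=ctrl.get_state(); print(s['joint_positions'].round(2),s['ft_force'])
```

```text
13.8 rail [[-111.1, -16.5]] z 0.0003 yaw 13.98 f [-0.4  0.6]
[ 0.53  0.34 -0.54  1.89  0.21  0.97 -1.43] [-0.54212258  0.43918309  0.06136506]
```

Call:
apply_moves --dp '[[0,0,0.003],[0,0,0.003],[0,0,0]]' --twist '[[0,0,0],[0,0,0],[0,0,0]]' --fingers '[1,1,1]'

```text
time: 14.1
position: [0.546, -0.0589, -0.0059]
tool_rot: [-3.118, -0.383, 0.001]
ft_force: [-0.3, -0.5, -0.2]
grip_width: 0.006
grip_force: 0.0
```

Call:
apply_moves --dp '[[0,0,0.003],[0,0,0.002],[0,0,0]]' --twist '[[0,0,0],[0,0,0],[0,0,0]]' --fingers '[1,1,1]'

```text
time: 14.4
position: [0.5461, -0.0588, -0.0109]
tool_rot: [-3.118, -0.384, 0.001]
ft_force: [-0.2, -0.4, -1.0]
grip_width: 0.007
grip_force: 0.0
```

Call:
apply_moves --dp '[[0,0,0.002],[0,0,0.002],[0,0,0]]' --twist '[[0,0,0],[0,0,0],[0,0,0]]' --fingers '[1,1,1]'

```text
time: 14.7
position: [0.5462, -0.0588, -0.0148]
tool_rot: [-3.118, -0.384, 0.001]
ft_force: [-0.7, -0.5, -0.2]
grip_width: 0.007
grip_force: 0.0
```

Call:
apply_moves --dp '[[0,0,0.002],[0,0,0.001],[0,0,0]]' --twist '[[0,0,0],[0,0,0],[0,0,0]]' --fingers '[1,1,1]'

```text
time: 15.0
position: [0.5463, -0.0588, -0.0177]
tool_rot: [-3.118, -0.384, 0.001]
ft_force: [0.0, 0.9, 0.5]
grip_width: 0.006
grip_force: 0.0
```

Call:
apply_moves --dp '[[0,0,0.002],[0,0,0]]' --twist '[[0,0,0],[0,0,0]]' --fingers '[1,1]'

```text
time: 15.2
position: [0.5463, -0.0589, -0.0197]
tool_rot: [3.118, 0.384, -0.001]
ft_force: [-0.5, -0.1, -0.1]
grip_width: 0.005
grip_force: 0.0
```

Call:
apply_moves --dp '[[0,0,0.002],[0,0,0]]' --twist '[[0,0,0],[0,0,0]]' --fingers '[1,1]'

```text
time: 15.4
position: [0.5463, -0.0588, -0.0217]
tool_rot: [-3.118, -0.384, 0.001]
ft_force: [0.2, 0.3, -1.1]
grip_width: 0.002
grip_force: 0.0
```

Call:
apply_moves --dp '[[0,0,0.002],[0,0,0]]' --twist '[[0,0,0],[0,0,0]]' --fingers '[1,1]'

```text
time: 15.6
position: [0.5463, -0.0588, -0.0237]
tool_rot: [-3.118, -0.384, 0.001]
ft_force: [-0.2, 0.4, 1.1]
grip_width: 0.005
grip_force: 0.0
```

Call:
apply_moves --dp '[[0,0,0.002],[0,0,0]]' --twist '[[0,0,0],[0,0,0]]' --fingers '[1,1]'

```text
time: 15.8
position: [0.5463, -0.0588, -0.0257]
tool_rot: [-3.118, -0.384, 0.001]
ft_force: [-0.4, 0.6, -0.3]
grip_width: 0.004
grip_force: 0.0
```

Call:
apply_moves --dp '[[0,0,0.002],[0,0,0]]' --twist '[[0,0,0],[0,0,0]]' --fingers '[1,1]'

```text
time: 16.0
position: [0.5463, -0.0589, -0.0277]
tool_rot: [-3.118, -0.384, 0.001]
ft_force: [0.8, -0.4, -0.2]
grip_width: 0.011
grip_force: 0.0
```

Run:
```python
from h import *
stat()
im=save('side','d5.png'); s=ctrl.get_state()
print(proj('side',[[*s['position'][:2],z] for z in (0,.02,.04,.06)]).round())
# finger silhouette vs green along columns
p=proj('side',[[*s['position'][:2],0]])[0].astype(int)
for c in range(p[0]-12,p[0]+14,4): print(c,[int(v) for v in im[p[1]-30:p[1]+16:2,c].max(1)])
w=save('wrist','w12.png')
for c in (305,315,322,330,340): print(c,[int(v) for v in w[230:340:6,c].max(1)])
```

```text
16.0 rail [[-110.4, -16.1]] z -0.0277 yaw -345.97 f [ 0.7 -0.6]
[[324. 305.]
 [324. 296.]
 [324. 287.]
 [325. 278.]]
311 [43, 40, 33, 35, 37, 90, 125, 129, 129, 128, 127, 127, 129, 127, 129, 106, 87, 85, 85, 85, 87, 115, 129]
315 [46, 47, 44, 38, 30, 34, 43, 84, 101, 107, 111, 115, 116, 107, 102, 80, 83, 86, 86, 84, 86, 86, 93]
319 [43, 36, 35, 41, 43, 34, 35, 37, 36, 32, 33, 32, 31, 30, 34, 32, 64, 85, 83, 85, 85, 85, 86]
323 [74, 36, 33, 34, 51, 97, 79, 73, 54, 30, 24, 29, 27, 31, 26, 29, 29, 31, 73, 85, 85, 84, 83]
327 [40, 76, 61, 36, 73, 70, 58, 60, 52, 32, 26, 22, 25, 30, 26, 26, 37, 78, 84, 85, 85, 86, 86]
331 [33, 30, 47, 72, 46, 31, 33, 43, 59, 60, 48, 32, 24, 28, 27, 41, 79, 86, 85, 85, 86, 85, 86]
335 [34, 32, 31, 33, 65, 56, 28, 27, 28, 50, 76, 72, 59, 69, 68, 68, 69, 80, 84, 84, 84, 85, 85]
305 [172, 144, 42, 40, 56, 100, 97, 94, 97, 23, 19, 23, 24, 21, 14, 32, 39, 47, 56]
315 [177, 151, 86, 33, 44, 95, 102, 96, 95, 99, 25, 24, 33, 23, 25, 20, 18, 45, 52]
322 [173, 158, 126, 42, 49, 96, 96, 96, 93, 100, 43, 43, 43, 39, 46, 41, 49, 47, 53]
330 [175, 153, 129, 31, 37, 100, 92, 96, 94, 99, 29, 33, 22, 20, 23, 20, 23, 48, 50]
340 [165, 144, 113, 34, 41, 97, 98, 97, 88, 25, 19, 24, 15, 19, 22, 18, 16, 47, 73]
```

Call:
apply_moves --dp '[[0,0,-0.03],[0,0,-0.03],[0,0,-0.03],[0,0,-0.03],[0.02,-0.039,0],[0.02,-0.039,0],[0.02,-0.039,0],[0.02,-0.039,0],[0,0,0],[0,0,0]]' --twist '[[0,0,0],[0,0,0],[0,0,0],[0,0,0],[0,0,0],[0,0,0],[0,0,0],[0,0,0],[0,0,-0.1428],[0,0,-0.1428]]' --fingers '[1,1,1,1,1,1,1,1,1,1]'

```text
time: 17.1
position: [0.586, 0.1147, 0.0926]
tool_rot: [-3.027, -0.839, -0.0]
ft_force: [-0.4, -0.4, -0.8]
grip_width: 0.005
grip_force: 0.0
```

Call:
apply_moves --dp '[[0,0,0],[0,0,0],[0,0,0],[0,0,0],[0,0,0],[0,0,0],[0,0,0],[0,0,0],[0,0,0],[0,0,0]]' --twist '[[0,0,-0.1428],[0,0,-0.1428],[0,0,-0.1428],[0,0,-0.1428],[0,0,-0.1428],[0,0,-0.1428],[0,0,-0.1428],[0,0,-0.1428],[0,0,-0.1428],[0,0,0]]' --fingers '[1,1,1,1,1,1,1,1,1,1]'

```text
time: 18.1
position: [0.5862, 0.1118, 0.0924]
tool_rot: [-1.933, -2.476, 0.0]
ft_force: [-0.6, -0.9, -0.3]
grip_width: 0.007
grip_force: 0.0
```

Run:
```python
from h import *
stat(); s=ctrl.get_state(); print(s['joint_positions'].round(2)); save('side','d6.png'); save('scene','s6.png'); 
# dome knob/jaw in scene via color: brass
im=get_image('scene'); h=cv2.cvtColor(im,cv2.COLOR_RGB2HSV); m=cv2.inRange(h,(12,140,90),(25,255,255)); m[:180]=0;m[330:]=0
n,l,st,ce=cv2.connectedComponentsWithStats(m)
for i in range(1,n):
    if 8<st[i,4]<2000: print(st[i],ce[i].round(1),rail(onplane('scene',ce[i],.063)),rail(onplane('scene',ce[i],.044)))
```

```text
18.1 rail [[-30.4, 139.8]] z 0.0924 yaw -255.96 f [-0.9 -0.8]
[ 0.51  0.42 -0.92  1.69  0.36  1.21 -0.25]
[565 180  27  22 101] [579.1 190.4] [[20.4, 550.1]] [[-3.1, 579.2]]
[611 180  28  20 120] [626.8 189.7] [[48.1, 628.1]] [[25.9, 660.6]]
[308 200  44  27 200] [329.  212.7] [[-70.3, 118.1]] [[-97.6, 128.6]]
[250 238   4   6  20] [251.5 240.5] [[-40.3, -19.8]] [[-66.4, -15.2]]
[330 250   8  10  70] [333.6 254.7] [[37.3, 84.1]] [[14.5, 93.1]]
```

Call:
apply_moves --dp '[[0,0,0.025],[0,0,0.025],[0,0,0.025],[0,0,0.02],[0,0,0.01],[0,0,0]]' --twist '[[0,0,0],[0,0,0],[0,0,0],[0,0,0],[0,0,0],[0,0,0]]' --fingers '[1,1,1,1,1,1]'

```text
time: 18.85
position: [0.5852, 0.1117, -0.0137]
tool_rot: [-1.934, -2.474, 0.003]
ft_force: [-0.3, 0.2, 0.3]
grip_width: 0.005
grip_force: 0.0
```

Call:
apply_moves --dp '[[-0.005,0,0],[-0.005,0,0],[-0.005,0,0],[-0.004,0,0],[-0.003,0,0],[-0.003,0,0],[-0.003,0,0],[-0.003,0,0],[0,0,0]]' --twist '[[0,0,0],[0,0,0],[0,0,0],[0,0,0],[0,0,0],[0,0,0],[0,0,0],[0,0,0],[0,0,0]]' --fingers '[1,1,1,1,1,1,1,1,1]'

```text
time: 19.75
position: [0.594, 0.0812, -0.0125]
tool_rot: [1.934, 2.475, -0.0]
ft_force: [-0.8, 0.5, 0.7]
grip_width: 0.006
grip_force: 0.3
```

```bash
cat >> h.py <<'E'
def brass():
    im=get_image('scene'); h=cv2.cvtColor(im,cv2.COLOR_RGB2HSV); m=cv2.inRange(h,(12,140,90),(25,255,255)); m[:180]=0;m[330:]=0;m[:,:150]=0;m[:,400:]=0
    n,l,st,ce=cv2.connectedComponentsWithStats(m)
    for i in range(1,n):
        if 8<st[i,4]<2000: print('brass',st[i,4],rail(onplane('scene',ce[i],.063)),rail(onplane('scene',ce[i],.044)))
E
python3 - <<'E'
from h import *
stat(); brass()
E
```

```text
19.75 rail [[-30.2, 108.2]] z -0.0125 yaw 104.0 f [-0.7  0.7]
brass 9 [[-100.8, 99.7]] [[-129.5, 109.4]]
brass 20 [[-54.7, 96.3]] [[-81.4, 105.9]]
brass 21 [[-39.9, -19.8]] [[-66.0, -15.2]]
brass 67 [[37.9, 71.1]] [[15.2, 79.6]]
```

Call:
apply_moves --dp '[[-0.005,0,0],[-0.005,0,0],[-0.005,0,0],[-0.005,0,0],[-0.005,0,0],[-0.005,0,0],[-0.005,0,0],[-0.005,0,0],[-0.005,0,0],[-0.003,0,0]]' --twist '[[0,0,0],[0,0,0],[0,0,0],[0,0,0],[0,0,0],[0,0,0],[0,0,0],[0,0,0],[0,0,0],[0,0,0]]' --fingers '[1,1,1,1,1,1,1,1,1,1]'

```text
time: 20.8
position: [0.605, 0.0354, -0.0127]
tool_rot: [-1.933, -2.475, -0.0]
ft_force: [-2.7, 5.9, 0.3]
grip_width: 0.007
grip_force: 2.8
```

Call:
apply_moves --dp '[[-0.004,0,0],[-0.004,0,0],[-0.004,0,0],[-0.004,0,0],[-0.004,0,0],[-0.004,0,0],[0,0,0]]' --twist '[[0,0,0],[0,0,0],[0,0,0],[0,0,0],[0,0,0],[0,0,0],[0,0,0]]' --fingers '[1,1,1,1,1,1,1]'

```text
time: 21.5
position: [0.6105, 0.0129, -0.0126]
tool_rot: [-1.932, -2.475, -0.0]
ft_force: [-2.3, 3.8, -0.5]
grip_width: 0.005
grip_force: 2.1
```

Run:
```python
from h import *
stat(); brass()
```

```text
21.5 rail [[-30.7, 38.0]] z -0.0126 yaw -255.95 f [-1.3  4.2]
brass 194 [[-68.7, 119.0]] [[-95.9, 129.6]]
brass 18 [[-54.2, 18.4]] [[-80.8, 24.6]]
brass 24 [[-39.4, -44.4]] [[-65.4, -40.9]]
brass 77 [[37.3, 4.4]] [[14.6, 10.0]]
```

Call:
apply_moves --dp '[[-0.003,0,0],[-0.003,0,0],[-0.003,0,0],[-0.002,0,0],[-0.002,0,0],[0,0,0]]' --twist '[[0,0,0],[0,0,0],[0,0,0],[0,0,0],[0,0,0],[0,0,0]]' --fingers '[1,1,1,1,1,1]'

```text
time: 22.15
position: [0.6136, 0.0004, -0.0126]
tool_rot: [-1.931, -2.475, 0.0]
ft_force: [-3.7, 4.5, 0.0]
grip_width: -0.0
grip_force: 2.5
```

Call:
apply_moves --dp '[[-0.0015,0,0],[0,0,0]]' --twist '[[0,0,0],[0,0,0]]' --fingers '[1,1]'

```text
time: 22.35
position: [0.6138, -0.0008, -0.0126]
tool_rot: [-1.931, -2.475, 0.0]
ft_force: [-3.9, 4.4, 0.4]
grip_width: 0.005
grip_force: 2.6
```

Run:
```python
from h import *
stat(); brass()
```

```text
22.35 rail [[-30.8, 23.9]] z -0.0126 yaw -255.92 f [-2.7  5.2]
brass 202 [[-69.7, 118.3]] [[-97.1, 128.8]]
brass 9 [[-101.0, 6.0]] [[-129.7, 11.7]]
brass 19 [[-53.9, 2.1]] [[-80.6, 7.6]]
brass 23 [[-39.5, -58.6]] [[-65.5, -55.7]]
brass 76 [[37.4, -9.2]] [[14.7, -4.2]]
```

Call:
apply_moves --dp '[[-0.0015,0,0],[0,0,0]]' --twist '[[0,0,0],[0,0,0]]' --fingers '[1,1]'

```text
time: 22.6
position: [0.6142, -0.0022, -0.0127]
tool_rot: [-1.931, -2.475, 0.0]
ft_force: [-2.9, 5.4, 1.2]
grip_width: 0.007
grip_force: 2.6
```

Call:
apply_moves --dp '[[-0.001,0,0],[0,0,0]]' --twist '[[0,0,0],[0,0,0]]' --fingers '[1,1]'

```text
time: 22.8
position: [0.6142, -0.0024, -0.0127]
tool_rot: [-1.93, -2.475, -0.001]
ft_force: [-3.8, 5.7, -0.0]
grip_width: 0.005
grip_force: 3.2
```

Call:
apply_moves --dp '[[-0.001,0,0],[0,0,0]]' --twist '[[0,0,0],[0,0,0]]' --fingers '[1,1]'

```text
time: 23.0
position: [0.6142, -0.0024, -0.0126]
tool_rot: [-1.929, -2.475, -0.002]
ft_force: [-4.4, 6.8, 0.9]
grip_width: 0.003
grip_force: 3.9
```

Call:
apply_moves --dp '[[-0.002,0,0],[-0.002,0,0],[0,0,0]]' --twist '[[0,0,0],[0,0,0],[0,0,0]]' --fingers '[1,1,1]'

```text
time: 23.3
position: [0.6142, -0.0024, -0.0126]
tool_rot: [-1.924, -2.474, -0.006]
ft_force: [-6.1, 12.1, 2.3]
grip_width: 0.003
grip_force: 6.8
```

Run:
```python
from h import *
stat(); brass()
```

```text
23.3 rail [[-30.8, 22.3]] z -0.0126 yaw -255.74 f [-3.  13.2]
brass 207 [[-70.1, 118.2]] [[-97.5, 128.8]]
brass 11 [[-100.8, 4.6]] [[-129.4, 10.2]]
brass 18 [[-53.8, -0.6]] [[-80.4, 4.8]]
brass 24 [[-39.5, -60.2]] [[-65.5, -57.4]]
brass 74 [[37.3, -10.8]] [[14.5, -5.9]]
```

Call:
apply_moves --dp '[[0.01,0,0],[0.02,0,0],[0,0,-0.03],[0,0,-0.04],[0,0,-0.04],[0,0,-0.04],[0,0,-0.04],[-0.035,-0.002,0],[-0.035,-0.002,0],[-0.035,-0.002,0]]' --twist '[[0,0,0],[0,0,0],[0,0,0],[0,0,0],[0,0,0],[0,0,0],[0,0,0],[0,0,0],[0,0,0],[0,0,0]]' --fingers '[1,1,1,1,1,1,1,1,1,1]'

```text
time: 24.35
position: [0.6299, -0.087, 0.1786]
tool_rot: [1.932, 2.471, -0.002]
ft_force: [-0.2, 0.1, -1.2]
grip_width: 0.007
grip_force: 0.0
```

Call:
apply_moves --dp '[[-0.035,-0.002,0],[-0.02,-0.002,0],[0,0,0],[0,0,0]]' --twist '[[0,0,0],[0,0,0],[0,0,0],[0,0,0]]' --fingers '[1,1,1,1]'

```text
time: 24.75
position: [0.6384, -0.1374, 0.1775]
tool_rot: [-1.934, -2.476, -0.001]
ft_force: [-0.2, 1.7, -0.2]
grip_width: 0.007
grip_force: 0.0
```

Run:
```python
from h import *
stat(); C=cam('wrist'); im=save('wrist','w13.png'); save('scene','s13.png'); save('side','d13.png'); brass()
g=im.max(2).astype(int)
ry=lambda x,y,z:[*(np.array([x,y])@M+O),z]
# expected stand corners and rail edge
for x,y in((0,-.1),(0,-.02),(-.08,-.1),(-.08,-.02)): print((x,y),proj('wrist',ry(x,y,.02),C).round(1))
# sample brightness along lines through far, stop, jaw, near boundaries at z=.02
for y in(-.094,-.08,-.06,-.04,-.026):
    ps=proj('wrist',[ry(v/1000,y,.02) for v in range(-14,10,1)],C).round().astype(int); print('x-14..9 y',y,[int(g[b,a]) for a,b in ps])
for x in(-.074,-.06,-.02,-.006):
    for lo in(-112,-32):
        ps=proj('wrist',[ry(x,v/1000,.02) for v in range(lo,lo+24)],C).round().astype(int); print('y from',lo,'x',x,[int(g[b,a]) for a,b in ps])
```

```text
24.75 rail [[-40.1, -114.6]] z 0.1775 yaw -255.98 f [0.2 1.7]
brass 205 [[-70.0, 118.3]] [[-97.3, 128.8]]
brass 30 [[-40.1, -59.7]] [[-66.2, -56.9]]
brass 80 [[36.9, -10.7]] [[14.2, -5.7]]
(0, -0.1) [[371.2 198.8]]
(0, -0.02) [[373.8  99.5]]
(-0.08, -0.1) [[275.7 198.8]]
(-0.08, -0.02) [[273.1  99.5]]
x-14..9 y -0.094 [55, 54, 52, 58, 56, 58, 59, 56, 55, 58, 60, 52, 87, 213, 242, 244, 243, 243, 244, 244, 244, 245, 251, 197]
x-14..9 y -0.08 [46, 53, 54, 54, 59, 55, 54, 56, 57, 61, 55, 52, 58, 220, 245, 243, 243, 244, 243, 244, 244, 244, 254, 158]
x-14..9 y -0.06 [122, 100, 99, 102, 96, 51, 54, 50, 57, 53, 59, 49, 59, 157, 245, 245, 243, 241, 245, 243, 245, 244, 246, 108]
x-14..9 y -0.04 [51, 49, 49, 52, 52, 53, 50, 48, 58, 55, 57, 59, 81, 207, 239, 245, 243, 242, 243, 244, 244, 245, 247, 250]
x-14..9 y -0.026 [46, 48, 42, 48, 46, 46, 44, 48, 52, 45, 44, 43, 54, 89, 142, 143, 163, 238, 233, 237, 227, 144, 137, 106]
y from -112 x -0.074 [113, 115, 115, 117, 113, 113, 117, 117, 111, 116, 116, 116, 118, 117, 43, 48, 50, 53, 49, 51, 49, 45, 51, 49]
y from -32 x -0.074 [50, 47, 51, 51, 48, 
[... 155 characters left out ...]
, 245, 232, 235, 167, 45, 46, 52, 45, 48, 48, 47, 50, 43, 47]
y from -32 x -0.06 [42, 50, 50, 51, 53, 50, 42, 38, 43, 41, 43, 45, 40, 43, 81, 220, 226, 223, 221, 223, 189, 189, 197, 197]
y from -112 x -0.02 [100, 197, 242, 243, 241, 241, 241, 242, 239, 240, 243, 245, 253, 201, 49, 56, 50, 54, 53, 49, 58, 50, 56, 51]
y from -32 x -0.02 [51, 51, 45, 48, 43, 47, 47, 44, 46, 50, 44, 42, 46, 49, 70, 185, 198, 203, 198, 195, 195, 198, 195, 194]
y from -112 x -0.006 [241, 239, 242, 242, 242, 241, 241, 242, 239, 240, 242, 246, 251, 198, 52, 60, 63, 56, 55, 60, 56, 60, 57, 55]
y from -32 x -0.006 [51, 48, 48, 46, 46, 44, 52, 47, 47, 47, 48, 48, 46, 68, 76, 127, 200, 201, 199, 199, 198, 199, 195, 202]
```

```bash
python3 -c "
from bench import ctrl
print(ctrl.close_job())"
```

```text
the job is handed in; nothing more can be done
None
```

I pushed the stand flush against the rail and slid the jaw until it was snug between stop and jaw, then handed the job in at about 25 s; because the real fingertips sit well above the reported TCP, my early pushes against the rail very likely bore on the glass dome rather than the base's side.

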